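# Release the centrifuge rotor lock with the T-handled rotor key

## Robot

A 6-joint arm with a two-finger parallel gripper is mounted at the origin on a cart in front of the work surface, level with it; the furniture and walls round the work are solid. World frame = base frame: x ahead of the robot, y to its left, z up, the work surface at z = 0. Lengths are in mm, angles in degrees, forces in N, time in s.
With the tool pointing down it reaches from about 300 to 750 mm from the base axis. Payload 8.5 kg.
Tool frame: the origin (TCP) lies at the very end of the fingers, on their centre line; the grasp point (between the pads) lies 19 mm behind it (grip_depth is the distance from the TCP to the grasp point, in mm); z points along the fingers, y is the line along which they close (so a half turn about z gives the same grasp; the last joint's range is limited). The gripper opens to 85 mm and grips with 20 to 120 N. Pads are 22 mm wide; open, the fingers measure 114 mm over their backs; the gripper's body (76 mm by 85 mm) begins 54 mm behind the grasp point. The pads swing forward as they close: fully open they stand 13 mm farther back than shut.
Start: joints at [26.683, 21.807, 74.336, -0, 83.858, -12.336], TCP at [427.304, 346.254, 231.322] pointing down, gripper open.
Joint ranges: [-178.18, 178.18], [-50.72, 133.34], [12.68, 142.11], [-81.47, 261.47], [9.98, 163.14], [-165.26, 165.26]. Speed limits (degrees/s): [136.94, 136.94, 180, 180, 180, 180].

## Interface

Orientations are given as [roll, pitch, yaw] about the fixed x, y, z axes, in that order (R = Rz(yaw) Ry(pitch) Rx(roll)).
In Python, from bench import * gives the robot as it stands.
- The arm moves only by the shell command python3 -m handwheel 'ROWS' [FORCE]. ROWS is a JSON list of rows, 1 to 5 of them, each of 5 numbers: dx, dy, dz in units of 20 mm, then a turn about the tool's z in degrees, then the finger opening in mm; each row shifts and turns the commanded pose from where the row before left it, along the tool's axes as they then stand; what a row does not reach is not made up. A row lasts 1/12 s, in which the tool goes at most 41.7 mm and 7.16 degrees, less where a joint would pass 70% of its speed; a pose out of reach is approached as far as the arm can. The fingers move at their own pace and stop on an object; FORCE is the grip in N (left out, the last holds). Time passes only in rows, so rows that do not move let the fingers close. It prints the time, the measured TCP pose, the force, the opening and the grip force at its end. Input that does not fit is refused with a message, and nothing moves.
- state(): the state, without advancing time (a new reading comes with each control period).
- get_image(name): name is "scene" or "top"; returns a dict with "pixels" (420x560x3 uint8, blue, green, red), "fx", "fy", "cx", "cy" (pixels), "camera_from_world" (4x4, takes a point from world to camera coordinates). Camera axes: x right, y down, z forward; pixel columns grow to the right and rows downward; lengths in mm; the calibration is good to about 2 mm. A picture is of the moment at which its call begins. There is no depth.
- close_job(): hands the job in; it is judged then, once.
Trained networks look in a picture, given as the dict that the camera call returned (one of the last four; its "shot" number tells which), for a name from the list of things; names that differ only in an ending like _2 or _b are one class to them, and where a whole thing is asked for, a point or a joint stands for the part that bears it (a point fixed in the world has none). Each returns a list of dicts, best first, with "p" (0 to 1); they miss things now and then, are a little off and sometimes report something else, mostly with a low value. They report only what shows in the picture. A call takes as long as a camera call. They do not tell look-alikes from the thing itself.
- find_in(picture, name): "position" ([column, row] in pixels, amid what is visible of it).
The state is a dict: "t": time; "joints": joint angles; "joint_vel": joint speeds; "joint_efforts": joint torques, N m; "tool_pos": TCP position; "tcp_rot": TCP orientation; "contact_force": force on the tool from outside, world axes, zero at the start; "moment": the same for the moment, N m; "finger_gap": finger opening in mm; "gripper_force": force on a finger pad.
Only numpy, scipy, OpenCV 4.12 (cv2) and the standard library are available. Lean on these libraries where they do the work, as an engineer would, in place of code of your own. Each camera call takes 0.05 s, during which the arm holds its last target. There are 200 camera calls.

## Task

The lid of the bench centrifuge is open and its rotor lock has to be released. Lift the T-handled rotor key up and off its double hook, stand its shaft upright in the bore in the middle of the rotor, turned so that the small key on the shaft slips into the keyway of the hub, and keep pushing against the lock spring until the collar of the shaft is fully down on the hub. Finish with the gripper still holding the key there, upright and pressed fully home (the spring lifts it again if you let go), and leave the timer, marker and beaker on the bench alone.

Things in the scene. Friction and masses are not known exactly. Their poses are not given: they have to be found in the camera images.
- rotor_key: loose steel T-handled key, 109 mm tall, 0.14 to 0.23 kg. Origin: centre of its shaft's flat foot; z up the shaft, y along the crossbar, feather key on the -x side. Shaft 14 mm in diameter with a 3 mm cone at the foot; collar 26 mm in diameter at z 36 to 42 mm; neck 12 mm. It starts hanging upright by its crossbar in the double hook, turned as key_hanger
- key_feather (a point): middle of the outer face of the rotor key's small key (feather): 11.5 mm from the shaft axis on the -x side, 20 mm above the foot; axes as rotor_key. The feather is 6 mm wide (y) and runs from 12 to 28 mm above the foot, so the first 12 mm of the shaft are a plain round pilot
- key_grip (a point): centre of the rotor key's dark grip block, on the shaft axis 98 mm above the foot, axes as rotor_key. Block 16 mm (x) by 26 mm (y) by 22 mm tall; the crossbar through it is 10 mm in diameter and 116 mm long; an engraved line on its top points to the feather's side. Grasp the block from above, fingers closing along x, between the prongs
- key_hanger: fixed stand: grey plate 120 x 108 x 12 mm (x -38 to +82 mm) with two steel wires of 6 mm diameter that rise at x +66, y -36 and +36 mm and run forward to -x as two hook prongs, 66 mm free between them, with a V dip at x 0 and upturned black-tipped ends at x -22 mm, 167 mm above the bench. Origin on the bench straight under the dips. Nothing is above the key
- hook_seat (a point): where the crossbar's middle lies when the key hangs in the hooks: 150 mm above the bench, axes as key_hanger. The bar must rise 25 mm to clear the upturned ends
- centrifuge: fixed white bench centrifuge, 236 x 206 x 125 mm, front panel to its -x side, a round bowl of 162 mm diameter in its top; the open lid leans back at the rear (+x) edge from x +120 mm, up to 0.35 m above the bench. Origin on the bench under the rotor axis
- hub_mouth (a point): centre of the rotor's steel hub face, 105 mm above the bench, 20 mm below the bowl's rim; z up along the bore, keyway on the -x side: the key fits when its axes are parallel to these. Face 38 mm in diameter; bore 17 mm, 41 mm deep; keyway 8 mm wide, out to 13 mm from the axis, full depth. An engraved line on the rotor's cone marks its side. A 0.35 N m brake holds the rotor
- lock_pin (a joint): travel of the spring-loaded lock pin in the bore, m: 0 when up (its top 24 mm below the hub's face), 0.012 when pushed right down, which is where the collar of the key meets the hub. It pushes back with 4 N at 0 and 10 N at 0.012
- timer: bystander, flat white lab timer, 62 x 68 x 18 mm, origin at the centre of its underside
- marker: bystander, lab marker lying on the bench, 129 x 18 x 19 mm, origin at the centre of its underside, length along x
- beaker: bystander, small clear beaker, 54 mm in diameter and 70 mm tall, origin at the centre of its underside
Things that resemble listed ones, but are neither listed nor needed, are in the scene too. Of the things that look like the key_hanger, the larger one is meant.

How it is judged:
By the outcome, as a careful person would: the job done as asked, in the order asked, and still so for the second after the job is handed in, while the arm keeps its last pose, push and grip.
It also fails if it takes over 40 s, if anything falls off the work surface, if the arm or the gripper's body presses on something with over 40 N, if the wrist force passes 120 N, or if a joint passes its speed limit or range.

## Working session

There is one attempt and no reset: what is moved stays moved. The work goes in short steps, Python scripts to look and compute and a shell command to move; the robot and the scene stay as the last step left them, time stands still between calls to the robot, and variables do not carry over. Pictures are saved under pics/ and viewed, at most 10 in all, crops included, and the job is handed in when it is done.

```bash
mkdir -p pics; ls; cat > h.py <<'E'
from bench import *
import numpy as np, cv2
def ray(im,px):
    T=np.array(im["camera_from_world"]);R=T[:3,:3];c=-R.T@T[:3,3]
    d=R.T@np.array([(px[0]-im["cx"])/im["fx"],(px[1]-im["cy"])/im["fy"],1]);return c,d/np.linalg.norm(d)
def at_z(im,px,z):
    c,d=ray(im,px);return c+d*(z-c[2])/d[2]
def proj(im,p):
    T=np.array(im["camera_from_world"]);q=T[:3,:3]@np.array(p,float)+T[:3,3]
    return np.array([im["fx"]*q[0]/q[2]+im["cx"],im["fy"]*q[1]/q[2]+im["cy"]])
def tri(l):
    A=np.zeros((3,3));b=np.zeros(3)
    for im,px in l:
        c,d=ray(im,px);P=np.eye(3)-np.outer(d,d);A+=P;b+=P@c
    return np.linalg.solve(A,b)
E
python3 - <<'E'
from h import *
np.set_printoptions(precision=1,suppress=True)
for n in("scene","top"):
    im=get_image(n);cv2.imwrite(f"pics/{n}0.png",im["pixels"])
    c,d=ray(im,(im["cx"],im["cy"]));print(n,im["fx"],c,d)
    for k in["rotor_key","key_feather","key_grip","key_hanger","hook_seat","centrifuge","hub_mouth","timer","marker","beaker"]:
        print(k,[(np.round(r["position"]).tolist(),round(r["p"],2)) for r in find_in(im,k)[:4]])
print(state())
E
```

```text
pics
scene 487.1658902874141 [-246.1 -957.2  887.4] [ 0.6  0.5 -0.6]
rotor_key [([281.0, 186.0], 0.83), ([211.0, 137.0], 0.66)]
key_feather [([278.0, 184.0], 0.62)]
key_grip [([280.0, 182.0], 0.83), ([211.0, 136.0], 0.19)]
key_hanger [([390.0, 328.0], 0.66), ([286.0, 215.0], 0.62), ([208.0, 137.0], 0.56)]
hook_seat [([285.0, 215.0], 0.77), ([391.0, 327.0], 0.57)]
centrifuge [([228.0, 128.0], 0.64)]
hub_mouth [([208.0, 135.0], 0.68)]
timer [([279.0, 274.0], 0.65), ([212.0, 228.0], 0.65)]
marker [([213.0, 227.0], 0.73), ([211.0, 137.0], 0.66), ([283.0, 211.0], 0.38)]
beaker [([325.0, 263.0], 0.91), ([228.0, 126.0], 0.58)]
top 382.27438123205263 [ 286.7 -359.7 1333.1] [ 0.1  0.  -1. ]
rotor_key [([276.0, 202.0], 0.52), ([276.0, 197.0], 0.49)]
key_feather []
key_grip [([274.0, 197.0], 0.47), ([308.0, 247.0], 0.21)]
key_hanger [([395.0, 240.0], 0.98), ([279.0, 197.0], 0.94)]
hook_seat [([275.0, 196.0], 0.76)]
centrifuge [([179.0, 178.0], 0.77)]
hub_mouth [([179.0, 179.0], 0.61)]
timer [([277.0, 195.0], 0.38)]
marker [([243.0, 250.0], 0.75)]
beaker [([338.0, 228.0], 0.65)]
{'t': 1.1, 'joints': array([ 26.7,  21.8,  74.3,   0. ,  83.9, -12.3]), 'joint_vel': array([ 0. ,  0. ,  0. , -0.1, -0.1, -0. ]), 'joint_efforts': array([ -0. , -44.8, -23.1,  -0. ,   0. ,  -0. ]), 'tool_pos': array([427.3, 346.2, 231.3]), 'tcp_rot': array([-180.,   -0.,  129.]), 'contact_force': array([-0. , -0.1,  0. ]), 'moment': array([0. , 0.1, 0. ]), 'gripper_force': 0.0, 'finger_gap': 85.38165377759753}
```

View pictures.

```bash
python3 - <<'E'
import cv2
s=cv2.imread("pics/scene0.png");t=cv2.imread("pics/top0.png")
cv2.imwrite("pics/sceneA.png",cv2.resize(s[60:360,150:430],None,fx=2,fy=2,interpolation=2))
cv2.imwrite("pics/topA.png",cv2.resize(t[110:310,110:430],None,fx=2.5,fy=2.5,interpolation=2))
E
```

```text
(no output)
```

View pics/sceneA.png

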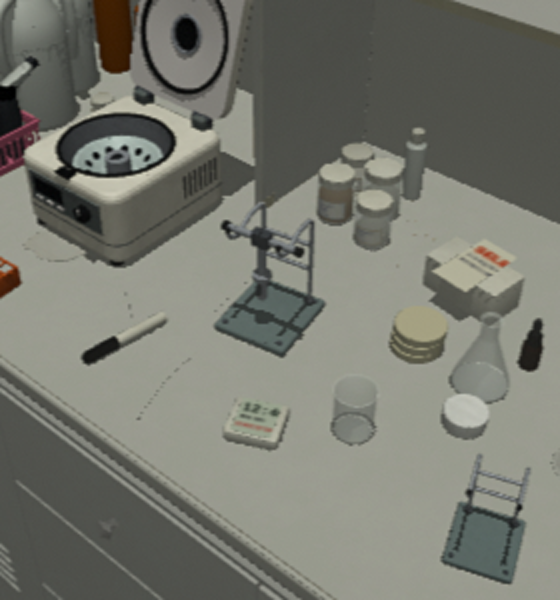

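View pics/topA.png

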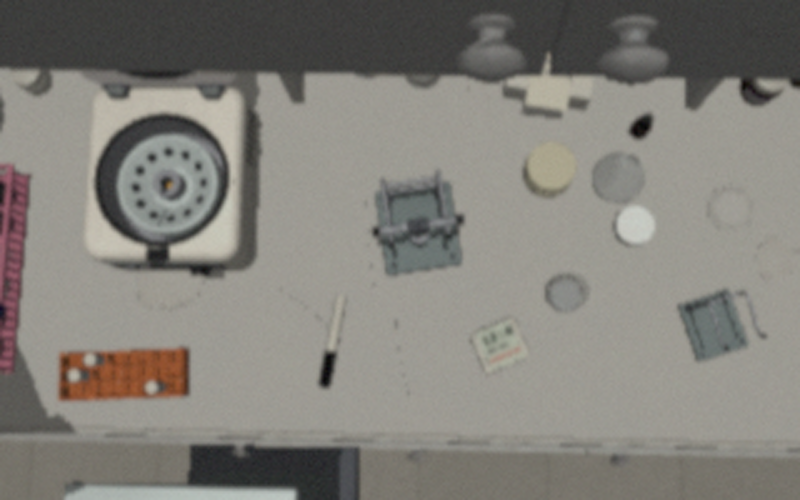

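The scene view shows the centrifuge (228,128), the key in the large hanger (281,186) and a small empty hanger at (391,327). In the top view these are at (179,184), (278,202) and (395,240). The key candidates are the T-key at (281,186) and nothing else T-shaped. For key_hanger I choose the larger one, which holds the key.

```bash
python3 - <<'E'
from h import *
np.set_printoptions(precision=1,suppress=True)
im=get_image("top");sc=get_image("scene")
np.save("pics/cal.npy",{"top":{k:im[k] for k in("fx","fy","cx","cy","camera_from_world")},"scene":{k:sc[k] for k in("fx","fy","cx","cy","camera_from_world")}},allow_pickle=True)
print("tcp",proj(im,state()["tool_pos"]),proj(sc,state()["tool_pos"]),"base",proj(im,[0,0,0]),proj(sc,[0,0,0]))
c=lambda x,y:(110+x/2.5,110+y/2.5)
print("hub",at_z(im,c(171,185),105),tri([(im,c(171,185)),(sc,(208.5,136))]))
L,R=at_z(im,c(376,231),150),at_z(im,c(462,217),150)
print("bar",L,R,(L+R)/2,np.linalg.norm(L-R))
print("small",at_z(im,c(712,325),0), "lid",at_z(im,c(165,75),200))
for n,u,v,w in(("key",255,170,50),("hub",155,160,50)):
    a=im["pixels"][v:v+w,u:u+w];cv2.imwrite(f"pics/{n}T.png",a)
K=cv2.resize(im["pixels"][170:225,250:305],(400,400),interpolation=2)
H=cv2.resize(im["pixels"][140:220,140:220],(400,400),interpolation=2)
K2=cv2.resize(sc["pixels"][150:240,240:330],(400,400),interpolation=2)[:200*2]
cv2.imwrite("pics/KH.png",cv2.resize(np.hstack([K,H]),(800,400)))
S1=cv2.resize(sc["pixels"][150:240,240:330],(400,400),interpolation=2)
S2=cv2.resize(sc["pixels"][105:165,178:238],(400,400),interpolation=2)
cv2.imwrite("pics/KS.png",np.hstack([S1,S2]))
E
```

```text
tcp [ 48.3 213. ] [99.3 79.9] base [178.8 350.2] [ 51.9 268. ]
hub [547.1   4.  105. ] [542.1   1.3 119.6]
bar [ 482.7 -271.6  150. ] [ 502.3 -379.4  150. ] [ 492.5 -325.5  150. ] 109.49385866037979
small [ 383.2 -730.3    0. ] lid [665.9  -8.4 200. ]
```

View pics/KH.png

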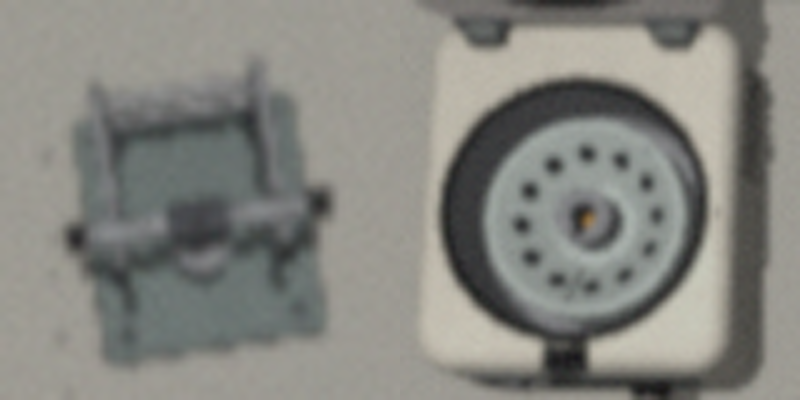

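View pics/KS.png

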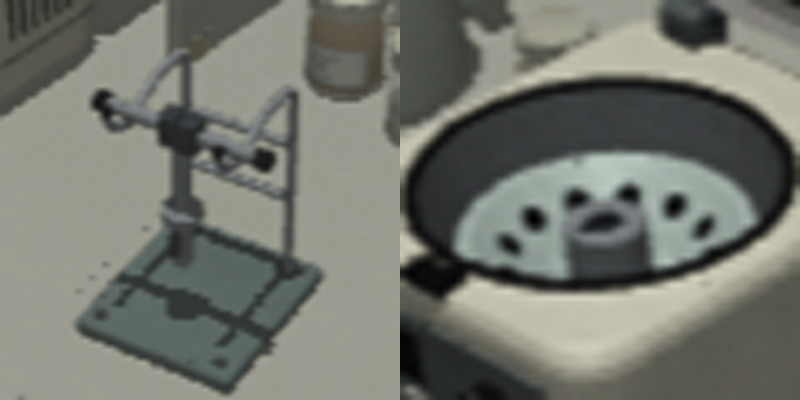

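In the top crops the bar tips are at (77,238) and (320,203) in the left panel with the block at (200,220). In the right panel the hub is at about (590,220), the engraved line at about (577,285), and there are 12 rotor holes around the hub. The scene crop shows the hub face at (609,221). This is the full T-key in the large hanger.

```bash
python3 - <<'E'
from h import *
from scipy.optimize import least_squares as ls
np.set_printoptions(precision=2,suppress=True)
C=np.load("pics/cal.npy",allow_pickle=True).item();T,S=C["top"],C["scene"]
im=cv2.imread("pics/top0.png")
tk=lambda x,y:np.array([250+(x+.5)/7.273-.5,170+(y+.5)/7.273-.5])
th=lambda x,y:np.array([140+(x-400+.5)/5-.5,140+(y+.5)/5-.5])
sk=lambda x,y:np.array([240+(x+.5)/4.444-.5,150+(y+.5)/4.444-.5])
sh=lambda x,y:np.array([178+(x-400+.5)/6.667-.5,105+(y+.5)/6.667-.5])
# hanging key: bar tip centres approx +-54, z150; block top centre z161
def pt(p,l): a=np.radians(p[2]);return [p[0]+l[0]*np.cos(a)-l[1]*np.sin(a),p[1]+l[0]*np.sin(a)+l[1]*np.cos(a),l[2]]
ob=[(T,tk(77,238),(0,54,150)),(T,tk(320,203),(0,-54,150)),(T,tk(200,218),(0,0,159)),
    (S,sk(102,101),(0,54,150)),(S,sk(262,160),(0,-54,150)),(S,sk(181,130),(0,0,150))]
for sel in(ob,ob[:3],ob[3:]):
    r=ls(lambda p:np.concatenate([proj(c,pt(p,l))-u for c,u,l in sel]),[490,-325,10]);print("key",r.x,r.fun.round(1))
hub=[(T,th(595,221)),(S,sh(609,221))]
print("hub each",at_z(T,hub[0][1],105),at_z(S,hub[1][1],105),tri(hub))
# bowl rim: centre from bowl
print("rim top",at_z(T,th(574.5,209),125),"rim scene",at_z(S,sh(599,183),125))
hs=[(588,153),(622,160),(647,182),(656,216),(651,248),(625,276),(592,288),(557,280),(532,257),(521,223),(530,190),(557,165)]
g=im.astype(float).sum(2);P=[]
for h in hs:
    u=th(*h)
    for _ in range(5):
        X,Y=np.meshgrid(range(560),range(420));w=np.exp(-((X-u[0])**2+(Y-u[1])**2)/2/1.2**2)*np.clip(520-g,0,None);u=np.array([(w*X).sum(),(w*Y).sum()])/w.sum()
    P.append(at_z(T,u,90)[:2])
P=np.array(P)
cx,cy,rr,ph=ls(lambda q:(P-np.c_[q[0]+q[2]*np.cos(np.radians(q[3]+30*np.arange(12)[::1]*-1)),q[1]+q[2]*np.sin(np.radians(q[3]-30*np.arange(12)))]).ravel(),[*P.mean(0),44,0]).x
print("holes c",cx,cy,"r",rr,"phase",ph); l=at_z(T,th(577,285),90)[:2]-[cx,cy];print("line dir yaw",np.degrees(np.arctan2(-l[1],-l[0])),np.hypot(*l))
for a,b in(((443,30),(425,360)),((738,40),(725,365))):
    d=at_z(T,th(*a),125)-at_z(T,th(*b),125);print("body yaw",np.degrees(np.arctan2(d[1],d[0])))
c=im[166:204,160:198];cv2.imwrite("pics/rot.png",cv2.convertScaleAbs(cv2.resize(c,(570,570),interpolation=cv2.INTER_CUBIC),alpha=1.3))
E
```

```text
key [ 489.97 -321.18    8.95] [-1.   0.4 -0.3  0.5 -0.9  0.3  0.4 -0.   1.1  0.4  0.6  0.2]
key [ 491.4  -323.49    9.26] [-0.2  0.1  0.4  0.  -0.2 -0.1]
key [ 489.46 -319.39    8.59] [-0.2 -0.3  0.3  0.3 -0.1 -0. ]
hub each [547.81   3.39 105.  ] [549.56  13.28 105.  ] [544.44   3.03 111.86]
rim top [551.3   11.33 125.  ] rim scene [547.65  14.83 125.  ]
holes c 551.7622711634137 11.831689879372298 r 45.32178254640423 phase 5.097337035763983
line dir yaw -7.001539725863941 44.65827566157287
body yaw 1.031719659188682
body yaw 0.5272859181800453
```

View pics/rot.png

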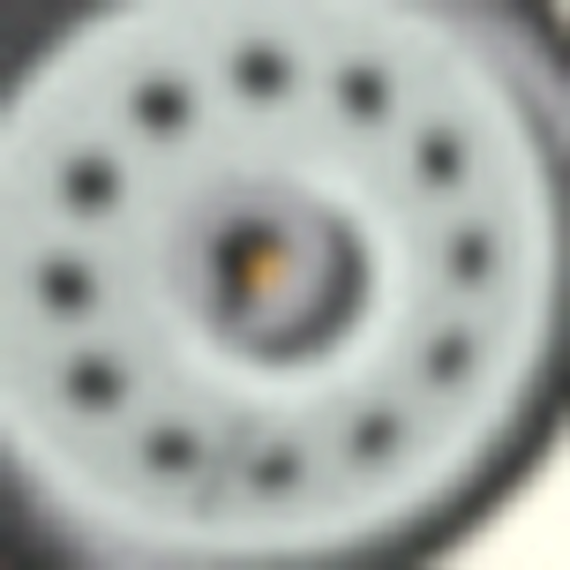

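The rotor crop shows the bore at about (258,265) with its keyway slot towards lower left (235,305). The engraved line runs from (240,425) to (207,500), midway between two holes, which gives a hub yaw of about -9.9°.
Estimates are key (490.4,-321.4) at yaw 9° and hub (549.6,12.4). First I turn, then move across at a safe height.

Units first: shifts go in units of 20 mm. So -39 mm is -1.95, -2.5 mm is -0.125.

```bash
python3 -m handwheel '[[0,0,0,6,45],[0,0,0,6,45],[0,0,0,6,45],[0,0,0,6,45],[0,0,0,6,45]]' 100
python3 -m handwheel '[[-1.95,-0.125,0,0,45],[-1.95,-0.125,0,0,45],[-1.95,-0.125,0,0,45],[-1.95,-0.125,0,0,45],[-1.95,-0.125,0,0,45]]'
python3 -m handwheel '[[-1.95,-0.125,0,0,45],[-1.95,-0.125,0,0,45],[-1.95,-0.125,0,0,45],[-1.95,-0.125,0,0,45],[-1.95,-0.125,0,0,45]]'
python3 -m handwheel '[[-1.95,-0.125,0,0,45],[-1.95,-0.125,0,0,45],[-1.95,-0.125,0,0,45],[-1.95,-0.125,0,0,45],[-1.95,-0.125,0,0,45]]'
```

```text
t: 1.62
tool_pos: [427.3, 346.3, 231.3]
tcp_rot: [-180.0, 0.0, 98.7]
contact_force: [-0.6, -0.1, 0.2]
finger_gap: 44.9
gripper_force: 0.0
t: 2.03
tool_pos: [445.3, 150.1, 231.5]
tcp_rot: [180.0, 0.0, 99.0]
contact_force: [0.3, 0.6, -0.7]
finger_gap: 45.0
gripper_force: 0.0
t: 2.45
tool_pos: [463.5, -44.8, 231.6]
tcp_rot: [180.0, 0.0, 99.0]
contact_force: [0.5, 1.4, 0.6]
finger_gap: 45.1
gripper_force: 0.0
t: 2.87
tool_pos: [481.7, -239.4, 231.4]
tcp_rot: [180.0, 0.0, 99.0]
contact_force: [0.3, 1.3, 0.5]
finger_gap: 45.2
gripper_force: 0.0
```

To row units: -41 mm is -2.05, 25 mm is 1.25.

```bash
python3 -m handwheel '[[-2.05,-0.1,0,0,45],[-2.05,-0.1,0,0,45],[0,0,1.25,0,45],[0,0,0,0,45]]'
python3 - <<'E'
from h import *
s=get_image("scene");t=get_image("top")
S=cv2.resize(s["pixels"][120:240,230:350],(600,600),interpolation=2)
cv2.imwrite("pics/hov_s.png",S);cv2.imwrite("pics/hov_t.png",t["pixels"])
p=state()["tool_pos"];q=proj(s,p);print(p,q,(q-[230,120]+.5)*5-.5)
for z in(150,):
  q=proj(s,[490.4,-321.4,z]);print((q-[230,120]+.5)*5-.5)
E
```

```text
t: 3.2
tool_pos: [489.5, -319.9, 202.2]
tcp_rot: [-179.8, -0.3, 98.9]
contact_force: [-0.1, 1.1, -1.7]
finger_gap: 45.0
gripper_force: 0.0
[ 490.53599343 -318.28499903  205.96703523] [280.14261075 160.0835234 ] [252.71305377 202.41761698]
[257.60683366 296.92609853]
```

View pics/hov_s.png

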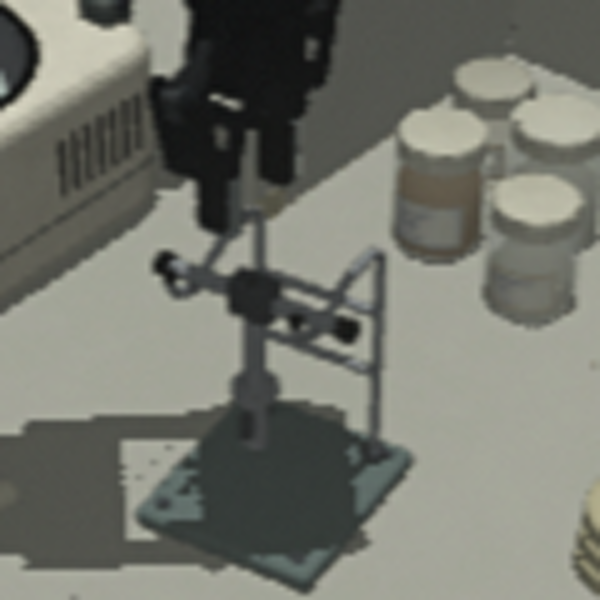

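The hover crop shows the fingertips at (213,228) and (280,180) straddling the block at (253,293), so they line up. Next is the descent and grip.

```bash
python3 -m handwheel '[[-0.115,0,0,0,45],[0,0,1.25,0,45],[0,0,1.25,0,45],[0,0,1.25,0,45],[0,0,0,0,45]]'
python3 -m handwheel '[[0,0,0,0,10],[0,0,0,0,10],[0,0,0,0,10],[0,0,0,0,10],[0,0,0,0,10]]' 100
python3 -m handwheel '[[0,0,0,0,10],[0,0,0,0,10],[0,0,0,0,10]]' 100
```

```text
t: 3.72
tool_pos: [490.3, -319.1, 128.5]
tcp_rot: [-179.8, -0.3, 99.1]
contact_force: [-0.8, 0.3, -0.5]
finger_gap: 44.9
gripper_force: 0.0
t: 4.13
tool_pos: [491.8, -322.0, 133.9]
tcp_rot: [179.9, 0.2, 99.0]
contact_force: [-1.2, -0.0, 7.2]
finger_gap: 14.3
gripper_force: 97.8
t: 4.38
tool_pos: [491.8, -322.0, 133.9]
tcp_rot: [179.9, 0.2, 99.0]
contact_force: [-2.3, 0.2, 7.5]
finger_gap: 14.2
gripper_force: 97.8
```

```bash
python3 -m handwheel '[[0,0,-0.25,0,10],[0,0,-0.6,0,10],[0,0,-0.9,0,10],[0,0,-1,0,10],[0,0,-1,0,10]]'
python3 -m handwheel '[[0,0,-1,0,10],[0,0,-0.5,0,10],[0,0,0,0,10],[0,0,0,0,10],[0,0,0,0,10]]'
```

```text
t: 4.8
tool_pos: [491.3, -321.1, 208.1]
tcp_rot: [180.0, 0.0, 99.0]
contact_force: [0.9, -1.2, -1.3]
finger_gap: 14.4
gripper_force: 97.5
t: 5.22
tool_pos: [490.9, -320.9, 235.1]
tcp_rot: [-179.9, -0.1, 99.0]
contact_force: [0.4, -0.0, -1.1]
finger_gap: 14.3
gripper_force: 97.5
```

```bash
python3 -m handwheel '[[1,0.35,0,0,10],[1.8,0.6,0,0,10],[1.9,0.65,0,0,10],[1.9,0.65,0,0,10],[1.9,0.65,0,0,10]]'
python3 -m handwheel '[[1.9,0.65,0,0,10],[1.9,0.65,0,0,10],[1.9,0.65,0,0,10],[1.3,0.475,0,0,10],[0.5,0.175,0,0,10]]'
python3 -m handwheel '[[0,0,0,6.3,10],[0,0,0,6.3,10],[0,0,0,6.3,10],[0,0,0,0,10],[0,0,0,0,10]]'
python3 - <<'E'
from h import *
np.set_printoptions(precision=1,suppress=True)
st=state();print(st["tool_pos"],st["tcp_rot"],st["contact_force"])
s=get_image("scene");t=get_image("top")
cv2.imwrite("pics/over_s.png",s["pixels"]);cv2.imwrite("pics/over_t.png",t["pixels"])
S=cv2.resize(s["pixels"][75:165,165:255],(600,600),interpolation=2)
cv2.imwrite("pics/overS.png",S)
p=st["tool_pos"]
for n,q in(("foot",[p[0],p[1],p[2]-81.9]),("hub",[549.6,12.4,105]),("grip",[p[0],p[1],p[2]+16.1])):
    u=proj(s,q);print(n,u,(u-[165,75]+.5)*6.667-.5,proj(t,q))
E
```

```text
t: 5.63
tool_pos: [521.4, -142.4, 235.0]
tcp_rot: [-179.9, -0.1, 99.0]
contact_force: [1.3, -0.8, -1.5]
finger_gap: 13.9
gripper_force: 97.6
t: 6.05
tool_pos: [549.4, 15.7, 235.1]
tcp_rot: [-179.9, -0.1, 99.2]
contact_force: [0.0, -0.2, -1.0]
finger_gap: 14.2
gripper_force: 97.6
t: 6.47
tool_pos: [549.5, 11.5, 235.6]
tcp_rot: [-179.9, 0.0, 80.3]
contact_force: [0.2, -0.0, -0.9]
finger_gap: 14.4
gripper_force: 97.5
[549.5  11.5 235.6] [-179.9    0.    80.3] [ 0.2 -0.  -0.9]
foot [207.7 123.7] [287.5 327.4] [171.8 180. ]
hub [209.1 137.8] [297.1 421.7] [175.9 183.2]
grip [204.2  93. ] [264.1 122.7] [161.7 172.5]
```

View pics/overS.png

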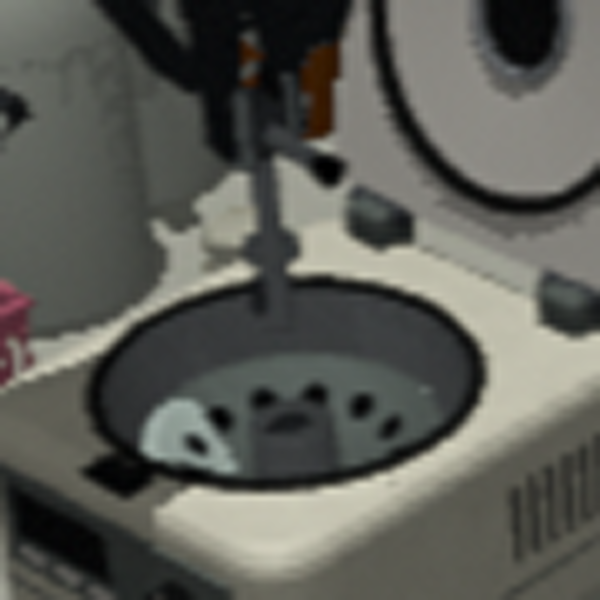

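In the crop the shaft foot is at about (276,320) with its collar at (271,247), and the hub face is at about (294,418). I'll check the relative offset more finely in one composite of both views.

```bash
python3 - <<'E'
import cv2,numpy as np
s=cv2.imread("pics/over_s.png");t=cv2.imread("pics/over_t.png")
A=cv2.resize(s[100:150,187:227],(480,600),interpolation=2);B=cv2.resize(t[160:210,150:176],(312,600),interpolation=2)
B=cv2.resize(t[160:210,150:190],(320,400),interpolation=2);B=cv2.copyMakeBorder(B,0,200,0,0,0)
cv2.imwrite("pics/cmp.png",cv2.convertScaleAbs(np.hstack([A,B]),alpha=1.6))
E
```

```text
(no output)
```

View pics/cmp.png

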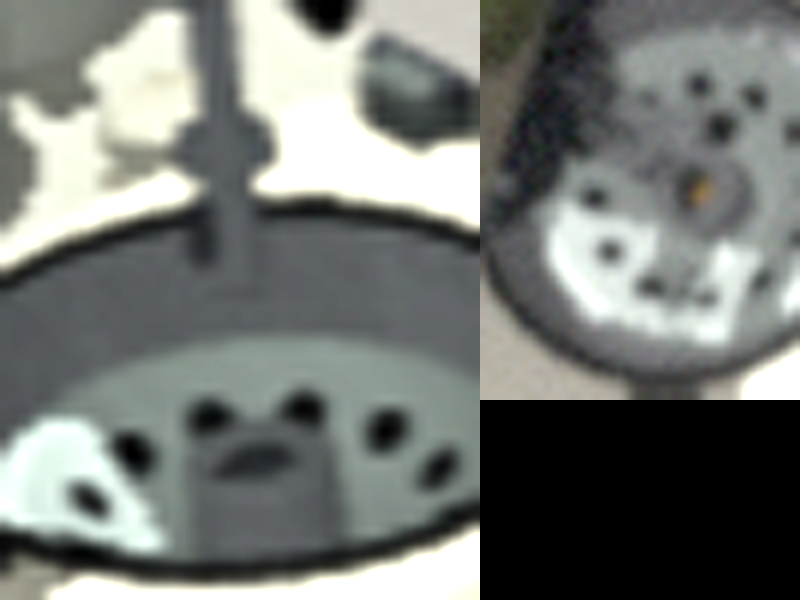

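In the left panel the foot is at about (238,293) and the bore centre at about (265,457), against predictions of (254,290) and (271,459). So the foot sits about 2.5 mm too far image-left, with the feather correctly on the -x side at (200,240). I'll correct by about (+1.5,-1.5) mm and descend.

To row units: 15 mm is 0.75, 12 mm is 0.6.

```bash
python3 -m handwheel '[[-0.06,0.085,0.5,0,10],[0,0,0.75,0,10],[0,0,0.6,0,10],[0,0,0.25,0,10],[0,0,0,0,10]]'
python3 -m handwheel '[[0,0,0.15,0,10],[0,0,0.15,0,10],[0,0,0.15,0,10],[0,0,0,0,10]]'
```

```text
t: 6.98
tool_pos: [550.6, 10.4, 192.7]
tcp_rot: [-179.8, -0.0, 80.2]
contact_force: [-1.0, 0.3, -0.9]
finger_gap: 14.2
gripper_force: 97.6
t: 7.32
tool_pos: [551.1, 10.6, 185.0]
tcp_rot: [-180.0, -0.0, 80.1]
contact_force: [1.5, 3.1, -3.6]
finger_gap: 14.6
gripper_force: 110.1
```

```bash
python3 -m handwheel '[[0,0,0,0,10],[0,0,0,0,10]]'; python3 -m handwheel '[[0,0,0.1,0,10],[0,0,0.1,0,10],[0,0,0,0,10],[0,0,0,0,10]]'
```

```text
t: 7.48
tool_pos: [551.3, 10.5, 185.6]
tcp_rot: [180.0, -0.0, 80.1]
contact_force: [0.2, 0.2, -2.1]
finger_gap: 14.1
gripper_force: 96.9
t: 7.82
tool_pos: [551.1, 11.0, 181.1]
tcp_rot: [-180.0, -0.1, 80.1]
contact_force: [0.5, 3.8, -2.6]
finger_gap: 14.5
gripper_force: 97.1
```

To row units: 1 mm is 0.05, 2 mm is 0.1.

```bash
python3 -m handwheel '[[0.05,0,0,0,10],[0,0,0.1,0,10],[0,0,0,0,10],[0,0,0,0,10]]'; python3 -m handwheel '[[0,0,0.1,0,10],[0,0,0,0,10],[0,0,0,0,10]]'
```

```text
t: 8.15
tool_pos: [551.3, 11.6, 179.1]
tcp_rot: [-180.0, -0.0, 80.1]
contact_force: [0.5, 3.9, -0.9]
finger_gap: 14.0
gripper_force: 97.1
t: 8.4
tool_pos: [551.3, 11.6, 177.1]
tcp_rot: [-180.0, -0.0, 80.1]
contact_force: [0.2, 3.4, -2.1]
finger_gap: 14.5
gripper_force: 97.2
```

To row units: 1.5 mm is 0.075.

```bash
python3 -m handwheel '[[0.075,0,0,0,10],[0,0,0,0,10],[0,0,0,0,10]]'; python3 -m handwheel '[[0,0,0.075,0,10],[0,0,0.075,0,10],[0,0,0,0,10],[0,0,0,0,10]]'
```

```text
t: 8.65
tool_pos: [551.5, 12.7, 177.2]
tcp_rot: [-180.0, 0.0, 80.1]
contact_force: [-1.6, 1.5, -1.5]
finger_gap: 14.0
gripper_force: 97.2
t: 8.98
tool_pos: [551.6, 13.0, 174.1]
tcp_rot: [-180.0, 0.0, 80.1]
contact_force: [0.1, 0.0, -2.1]
finger_gap: 14.5
gripper_force: 97.2
```

To row units: 1.5 mm is 0.075, 0.7 mm is 0.035.

```bash
python3 -m handwheel '[[0.035,0,0.075,0,10],[0,0,0.075,0,10],[0,0,0,0,10],[0,0,0,0,10]]'; python3 -m handwheel '[[0,0,0.1,0,10],[0,0,0.1,0,10],[0,0,0,0,10],[0,0,0,0,10]]'
```

```text
t: 9.32
tool_pos: [551.7, 13.6, 171.2]
tcp_rot: [-180.0, 0.0, 80.1]
contact_force: [0.2, 0.6, -1.5]
finger_gap: 14.3
gripper_force: 97.2
t: 9.65
tool_pos: [551.7, 13.7, 167.1]
tcp_rot: [-180.0, -0.0, 80.1]
contact_force: [0.2, 0.5, -1.2]
finger_gap: 14.2
gripper_force: 97.2
```

The feather is in the keyway with no force at 20 mm depth. Next is the spring.

To row units: 2 mm is 0.1.

```bash
python3 -m handwheel '[[0,0,0.1,0,10],[0,0,0.1,0,10],[0,0,0.1,0,10],[0,0,0,0,10],[0,0,0,0,10]]' 120; python3 -m handwheel '[[0,0,0.1,0,10],[0,0,0.1,0,10],[0,0,0.1,0,10],[0,0,0,0,10],[0,0,0,0,10]]';python3 -m handwheel '[[0,0,0.1,0,10],[0,0,0.1,0,10],[0,0,0,0,10],[0,0,0,0,10]]'
```

```text
t: 10.07
tool_pos: [551.8, 13.8, 161.4]
tcp_rot: [180.0, -0.0, 80.1]
contact_force: [-0.1, 3.1, 1.5]
finger_gap: 13.6
gripper_force: 117.0
t: 10.48
tool_pos: [551.9, 14.1, 156.1]
tcp_rot: [179.9, -0.0, 80.1]
contact_force: [-2.0, 4.6, 7.3]
finger_gap: 13.8
gripper_force: 117.8
t: 10.82
tool_pos: [552.1, 14.3, 152.6]
tcp_rot: [179.9, -0.1, 80.1]
contact_force: [-3.3, 6.3, 11.0]
finger_gap: 14.3
gripper_force: 118.3
```

```bash
python3 -m handwheel '[[0.05,-0.03,0.05,0,10],[0,0,0.05,0,10],[0,0,0,0,10],[0,0,0,0,10]]';python3 -m handwheel '[[0,0,0.05,0,10],[0,0,0.05,0,10],[0,0,0,0,10],[0,0,0,0,10]]';python3 -m handwheel '[[0,0,0.05,0,10],[0,0,0.05,0,10],[0,0,0,0,10],[0,0,0,0,10]]'
```

```text
t: 11.15
tool_pos: [552.1, 15.0, 151.5]
tcp_rot: [179.8, -0.0, 80.1]
contact_force: [-2.8, 4.3, 16.9]
finger_gap: 14.0
gripper_force: 119.2
t: 11.48
tool_pos: [552.3, 15.1, 151.2]
tcp_rot: [179.7, -0.0, 80.1]
contact_force: [-7.1, 6.0, 29.8]
finger_gap: 13.9
gripper_force: 121.2
t: 11.82
tool_pos: [552.6, 15.1, 151.1]
tcp_rot: [179.5, -0.0, 80.1]
contact_force: [-10.1, 7.1, 44.0]
finger_gap: 13.7
gripper_force: 123.2
```

To row units: -1.2 mm is -0.06, -0.5 mm is -0.025.

```bash
python3 -m handwheel '[[0,-0.025,-0.06,0,10],[0,0,-0.06,0,10],[0,0,0,0,10],[0,0,0,0,10]]'
python3 - <<'E'
from h import *
st=state();print(st["tool_pos"],st["contact_force"],st["moment"])
s=get_image("scene");cv2.imwrite("pics/fin.png",cv2.convertScaleAbs(cv2.resize(s["pixels"][95:155,180:240],(600,600),interpolation=2),alpha=1.6))
for z in(105,111):print(z,(proj(s,[550.6,13,z])-[180,95]+.5)*10-.5)
E
```

```text
t: 12.15
tool_pos: [552.1, 15.1, 151.3]
tcp_rot: [179.6, -0.0, 80.1]
contact_force: [-4.4, 5.4, 25.2]
finger_gap: 13.7
gripper_force: 120.5
[552.08660096  15.10120802 151.2560816 ] [-4.43671512  5.38251743 25.15967377] [ 0.85816572  1.02731075 -0.02965257]
105 [296.93051842 430.6278528 ]
111 [294.96549484 413.39807117]
```

View pics/fin.png

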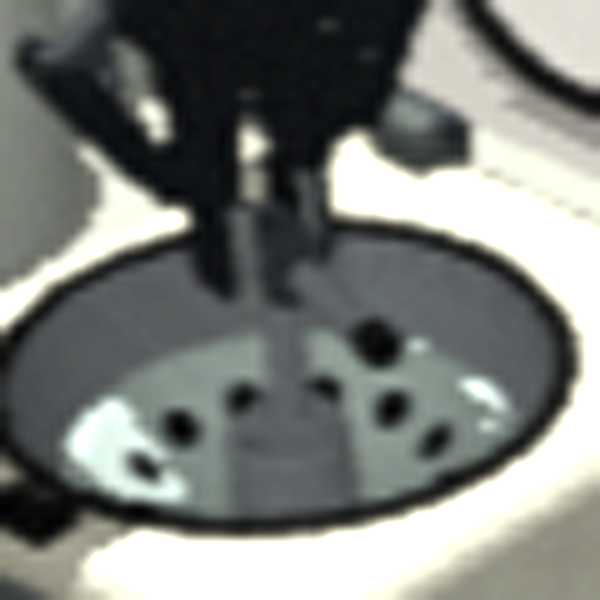

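The final crop shows the collar seated on the hub face at about (290,435) with no gap and the gripper still on the block. The hard stop came at the expected height, and the push is 25 N against a 10 N spring, so I'm handing in.

```bash
python3 -c "
from bench import *
print(close_job())"
```

```text
the job is handed in; nothing more can be done
None
```

The rotor key is in the hub with its feather in the keyway and its collar down on the hub face. The gripper is still holding it upright and pressing at about 25 N, the timer, marker and beaker were not touched, and the job was handed in at about 12 s (no verdict returned).

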